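# Start and seat the grinder's burr carrier on its thread

## Robot

A 7-joint arm with a two-finger parallel gripper is mounted at the origin on the work surface. World frame = base frame: x ahead of the robot, y to its left, z up, the work surface at z = 0. Lengths are in m, angles in rad, forces in N, time in s.
With the tool pointing down it reaches from about 0.4 to 0.85 m from the base axis. Payload 10.4 kg.
Tool frame: the origin (TCP) lies between the finger pads; the fingertips stand tcp_to_tips ahead of it and the grasp point (between the pads) lies 8 mm behind it (tcp_to_tips is the distance from the TCP to the fingertips, in m); z points along the fingers, y is the line along which they close (so a half turn about z gives the same grasp; the last joint's range is limited). The gripper opens to 85 mm and grips with 20 to 120 N. Pads are 22 mm wide; open, the fingers measure 114 mm over their backs; the gripper's body (76 mm by 85 mm) begins 54 mm behind the grasp point. The pads swing forward as they close: fully open they stand 13 mm farther back than shut.
Start: joints at [1.25, 0.332, -0.065, 1.46, 0.022, 1.35, -0.088], TCP at [0.183, -0.598, 0.242] pointing down, gripper open.
Joint ranges: [-2.6, 2.6], [-0.5, 2.12], [-1.47, 1.34], [0.16, 2.42], [-1.27, 4.41], [0.06, 2.06], [-2.6, 2.6]. Speed limits (rad/s): [2.22, 2.22, 2.79, 2.79, 3.14, 3.14, 3.14].

## Interface

Orientations are given as a unit quaternion [x, y, z, w].
In Python, from workcell import * gives the robot as it stands.
- The arm moves only by the tool apply_moves, never from a script. Its argument "rows" is a list of rows, each an object of numbers: "x", "y", "z": the shift along the tool's x, y, z in mm; "ax", "ay", "az": the turn, a rotation vector about the tool's x, y, z in degrees; "gripper": the closure, from 0 (fully open) to 1 (shut). A call has 1 to 5 rows; each row shifts and turns the commanded pose from where the row before left it, along the tool's axes as they then stand; what a row does not reach is not made up. A row lasts 1/12 s, in which the tool goes at most 41.7 mm and 7.16 degrees, less where a joint would pass 70% of its speed; a pose out of reach is approached as far as the arm can. A call with a gripper value outside its range is refused whole. The fingers move at their own pace and stop on an object; "newtons" is the grip in N (left out, the last holds). Time passes only in rows, so rows that do not move let the fingers close. It gives the time, the measured TCP pose, the force, the opening and the grip force at its end, in the units of the state.
- get_obs(): the state, without advancing time (a new reading comes with each control period).
- camera(name): name is "scene" or "top"; returns a dict with "color" (384x512x3 uint8, red, green, blue), "fov_y" (degrees; the focal length in pixels is half the picture's height over the tangent of half this angle, whatever the lens; pixels are square), "cx", "cy" (the principal point, pixels), "rvec" (rotation vector, rad) and "tvec" (3), from world to camera coordinates, as OpenCV has them. Camera axes: x right, y down, z forward; pixel columns grow to the right and rows downward; lengths in m; the calibration is good to about 2 mm. A picture is of the moment at which its call begins. There is no depth.
- hand_in(): hands the job in; it is judged then, once.
The state is a dict: "clock": time; "joint_pos": joint angles; "joint_velocities": joint speeds; "tau": joint torques, N m; "position": TCP position; "ee_rot": TCP orientation; "ft_force": force on the tool from outside, world axes, zero at the start; "torque": the same for the moment, N m; "grip_width": opening from 0.0 (shut) to 1.0 (fully open); "grasp_force": force on a finger pad.
Only numpy, scipy, OpenCV 4.12 (cv2) and the standard library are available. Lean on these libraries where they do the work, as an engineer would, in place of code of your own. Each camera call takes 0.05 s, during which the arm holds its last target. There are 200 camera calls.

## Task

The lab grinder has been cleaned and its upper burr carrier is waiting on the service mat: refit it. Take it by the neck, set it gently and level on the grinder's mouth with its tab straight above the spout, and under a light push turn it backward (anticlockwise seen from above) until you feel the thread start drop in. Then screw it forward (clockwise) until its flange is fully home on the rim, never forcing it or letting it tilt in the mouth, let go of it, and leave the other things where they stand.

Things in the scene. Friction and masses are not known exactly. Their poses are not given: they have to be found in the camera images.
- grinder: Bench coffee grinder, hopper off, fixed to the table: white upright column 106 mm in diameter on a dark steel foot 240 x 135 x 22 mm. Origin: on the column's axis at the table top; z up; the steel spout (34 mm wide, 100 to 142 mm high, reaching 79 mm from the axis) sticks out of the column towards -x. The open round mouth is in its top face, 180 mm high; nothing stands higher.
- mouth (a point): Centre of the grinder's mouth in the plane of its flat rim; axes as the grinder's. Inside is a brass right-handed three-start thread, bore 59 mm, grooves 70 mm wide, 5.2 mm of height per radian, 1.3 mm axial play, its blunt starts 120 deg apart at an unknown angle that differs each time: with the tab straight above the spout, the start is found after 14 to 83 deg of backward turn.
- carrier: Upper burr carrier, bare aluminium, 0.26 to 0.40 kg, loose, upright on the grey mat (4 mm thick). Origin: centre of its underside; z up its axis. Pilot 56 mm in diameter, 0 to 22 mm high, chamfered to 49 mm at the foot; flange 94 mm in diameter, 22 to 30 mm high; knurled neck on top; a flat tab 14 mm wide at flange height towards -x, to 68 mm from the axis.
- neck (a point): Where to grip the carrier: on its axis, 54 mm above its underside, upper middle of the round knurled neck, 48 mm in diameter, 30 to 68 mm above the underside, the same from every side. Axes as the carrier's. A push of about 5 N is right for finding the start; 25 N would damage the thread. Turning takes under 0.2 N m, and quickly more once home (0.6 N m is tight enough).
- lugs (a point): Point on the carrier's axis, 8 mm above its underside, level with the lowest edge of its three thread lugs (33 mm from the axis). Resting on top of the thread this point is in the rim's plane and the carrier rides level; turned backward it drops 9 to 10 mm, and a hard stop follows within 11 deg. Then 60 to 72 deg forward draw it down 4 to 5 mm more until the flange meets the rim and it turns stiff; it stays there.
- tab (a point): Point on the carrier's tab near its outer end, 64 mm from the carrier's axis in its -x direction, 26 mm above its underside.
- dosing_cup: Bystander: steel cup, 56 mm in diameter, 62 mm high, loose on the grinder's foot below the spout. Origin: centre of its underside.
- spare_burr: Bystander: steel burr ring 58 mm in diameter, 9 mm high, lying on the mat. Origin: centre of its underside.
- burr_brush: Bystander: cleaning brush 160 mm long, lying on the mat. Origin: below its middle.
- bowl_a: Bystander: white cupping bowl, 100 mm in diameter, 58 mm high. Origin: centre of its underside.
- bowl_b: Bystander: a second bowl like it.
- canister: Bystander: open steel canister 84 mm in diameter, 100 mm high. Origin: centre of its underside.
- spoon: Bystander: cupping spoon 170 mm long. Origin: below its middle.
- trier: Bystander: roaster's sampling scoop, wooden handle and steel tube, 227 mm long. Origin: below its middle.
There are look-alikes about, which are no part of the job. Leave any black look-alike of the carrier alone.

How it is judged:
On the way, in this order (a step that is already met when the one before it is completed fails the run):
1. carrier resting on the thread, its underside 6 to 9.5 mm below the rim, within 3 mm of the axis, within 4 deg of upright, tab above the spout (within 13.5 mm of its middle line) (z of carrier in the frame of grinder between 0.1705 and 0.174 m and horizontal distance between carrier and mouth below 0.003 m and angle between the z axis of carrier and the z axis of grinder, either way round below 0.07 rad and y of tab in the frame of grinder between -0.0135 and 0.0135 m and x of tab in the frame of grinder below -0.05 m and contact force between carrier and grinder above 0.3 N), for 0.2 s.
2. turned backward until it dropped: underside over 15 mm below the rim, level and on the axis as before, the tab anticlockwise of the spout (over 8 mm from its middle line) (z of carrier in the frame of grinder below 0.165 m and horizontal distance between carrier and mouth below 0.003 m and angle between the z axis of carrier and the z axis of grinder, either way round below 0.07 rad and y of tab in the frame of grinder below -0.008 m), for 0.2 s.
At the end, for the whole second after the job is handed in: The carrier is screwed home in the grinder's mouth: flange within 1.2 mm of the rim (underside at least 20.8 mm below the rim), within 3 mm of the mouth's axis, within 2 deg of upright, at rest and let go (z of carrier in the frame of grinder below 0.1592 m and horizontal distance between carrier and mouth below 0.003 m and angle between the z axis of carrier and the z axis of grinder, either way round below 0.04 rad and linear speed of carrier below 0.01 m/s and angular speed of carrier below 0.05 rad/s); the robot touches nothing.
It fails at once if the carrier is forced: before it is home (flange over 1.5 mm from the rim) it presses on the grinder with more than 25 N (contact force between carrier and grinder above 25 N and z of carrier in the frame of grinder above 0.1595 m).
It fails at once if the carrier is overtightened: once home it is clamped with more than 150 N (contact force between carrier and grinder above 150 N).
It fails at once if the carrier is cross-threaded: tilted by more than 5 deg in the mouth (horizontal distance between carrier and mouth below 0.02 m and z of carrier in the frame of grinder below 0.174 m and not (angle between the z axis of carrier and the z axis of grinder, either way round below 0.09 rad)).
It fails at once if one of the bystanders (cup, spare burr, brush, bowls, canister, spoon, trier) is moved by more than 20 mm (distance of any of dosing_cup, spare_burr, burr_brush, bowl_a, bowl_b, canister, spoon, trier from where it was at the start of the episode above 0.02 m).
It also fails if it takes over 58 s, if anything falls off the work surface, if the arm or the gripper's body presses on something with over 40 N, if the wrist force passes 120 N, or if a joint passes its speed limit or range.

## Working session

There is one attempt and no reset: what is moved stays moved. The work goes in short steps, Python scripts to look and compute and a tool call to move; the robot and the scene stay as the last step left them, time stands still between calls to the robot, and variables do not carry over. Pictures are saved under pics/ and viewed, at most 11 in all, crops included, and the job is handed in when it is done.

Besides the shell and the picture viewer there is one more tool, called after "Request:" as name(argument=value, ...), one argument or row to a line, values as JSON. apply_moves: Moves the arm, as the interface text tells. Its arguments: {"type":"object","properties":{"rows":{"type":"array","items":{"type":"object","properties":{"x":{"type":"number"},"y":{"type":"number"},"z":{"type":"number"},"ax":{"type":"number"},"ay":{"type":"number"},"az":{"type":"number"},"gripper":{"type":"number"}}}},"newtons":{"type":"number"}},"required":["rows"]}

```bash
mkdir -p pics; ls; cat > h.py <<'E'
from workcell import *
import numpy as np, cv2
from scipy.spatial.transform import Rotation as R
def cam(n):
    c=camera(n); h=c["color"].shape[0]
    f=h/2/np.tan(np.radians(c["fov_y"])/2)
    c["K"]=np.array([[f,0,c["cx"]],[0,f,c["cy"]],[0,0,1.]])
    c["Rm"]=R.from_rotvec(np.array(c["rvec"]).ravel()).as_matrix(); c["t"]=np.array(c["tvec"]).ravel()
    c["o"]=-c["Rm"].T@c["t"]; c["bgr"]=c["color"][:,:,::-1].copy()
    return c
def ray(c,uv):
    d=c["Rm"].T@np.linalg.inv(c["K"])@np.array([uv[0],uv[1],1.]); return d/np.linalg.norm(d)
def onz(c,uv,z):
    d=ray(c,uv); return c["o"]+d*(z-c["o"][2])/d[2]
def proj(c,p):
    q=c["K"]@(c["Rm"]@np.array(p)+c["t"]); return q[:2]/q[2]
E
python3 - <<'E'
from h import *
o=get_obs(); print({k:np.round(v,3) for k,v in o.items()})
a=cam("scene"); b=cam("top")
for n,c in(("scene",a),("top",b)):
    print(n,c["fov_y"],c["cx"],c["cy"],c["o"].round(3),{k:v for k,v in c.items() if k not in("color","bgr","K","Rm","t","o","rvec","tvec")})
    cv2.imwrite(f"pics/{n}0.png",c["bgr"])
E
```

```text
pics
{'clock': np.float64(0.0), 'joint_pos': array([ 1.25 ,  0.333, -0.065,  1.461,  0.022,  1.35 , -0.089]), 'joint_velocities': array([ 0.001,  0.002, -0.001,  0.   , -0.001, -0.002,  0.001]), 'tau': array([ 1.0000e-03, -6.2545e+01,  5.0000e-02, -3.9160e+01,  1.6000e-02,
        1.0000e-02, -0.0000e+00]), 'position': array([ 0.183, -0.597,  0.242]), 'ee_rot': array([ 0.989,  0.148, -0.   , -0.001]), 'ft_force': array([-0.512, -0.304, -0.041]), 'torque': array([-0.022,  0.017,  0.037]), 'grasp_force': np.float64(0.0), 'grip_width': np.float64(1.0)}
scene 44.730523739961896 249.39287426903195 195.39093697193917 [1.244 0.958 1.163] {'fov_y': 44.730523739961896, 'cx': 249.39287426903195, 'cy': 195.39093697193917}
top 44.03537947668099 265.23330244990734 189.56463240057198 [0.149 0.082 1.787] {'fov_y': 44.03537947668099, 'cx': 265.23330244990734, 'cy': 189.56463240057198}
```

View pics/scene0.png

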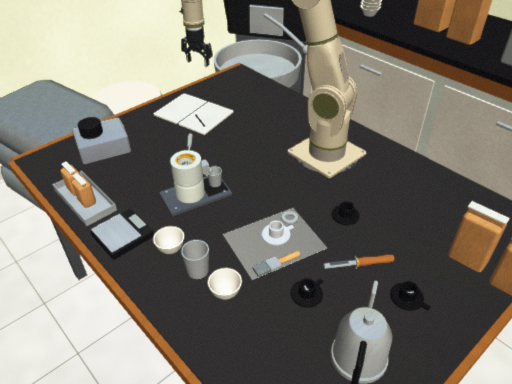

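View pics/top0.png

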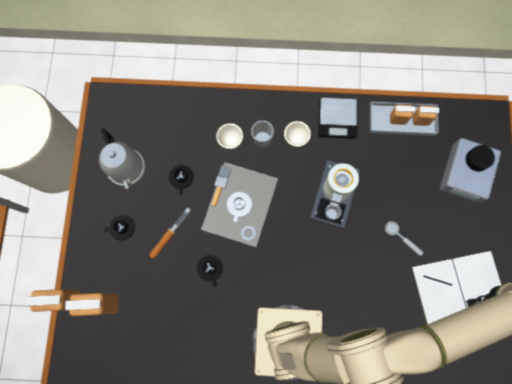

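Candidates for the carrier: a bright one on the grey mat (top 239,204; scene 277,231), and black ones (top 181,177; 121,228; 210,268), which are the look-alikes. The bright aluminium one on the mat fits the description. The grinder's mouth is at top (342,178), with the spout and cup towards (333,210). I'll confirm with an enlarged crop.

```bash
python3 - <<'E'
from h import *
a=cam("scene"); b=cam("top")
A=[cv2.resize(c["bgr"][y:y+60,x:x+80],None,fx=5,fy=5,interpolation=cv2.INTER_CUBIC) for c,x,y in((b,200,175),(b,300,155),(a,240,200),(a,150,140))]
A[3]=cv2.resize(a["bgr"][140:220,150:256],(400,300),interpolation=cv2.INTER_CUBIC)
cv2.imwrite("pics/crop1.png",np.vstack([np.hstack(A[:2]),np.hstack(A[2:])]))
for n,c,uv,z in(("carr top",b,(239,203),.072),("carr sc",a,(277,224),.072),("mouth t",b,(342.5,178),.18),("mouth s",a,(186,158),.18),("spout cup t",b,(333,211),.084)): print(n,onz(c,uv,z).round(4))
E
```

```text
carr top [0.4843 0.2048 0.072 ]
carr sc [0.4836 0.2059 0.072 ]
mouth t [ 0.5695 -0.1582  0.18  ]
mouth s [ 0.5668 -0.1633  0.18  ]
spout cup t [ 0.469  -0.1397  0.084 ]
```

View pics/crop1.png

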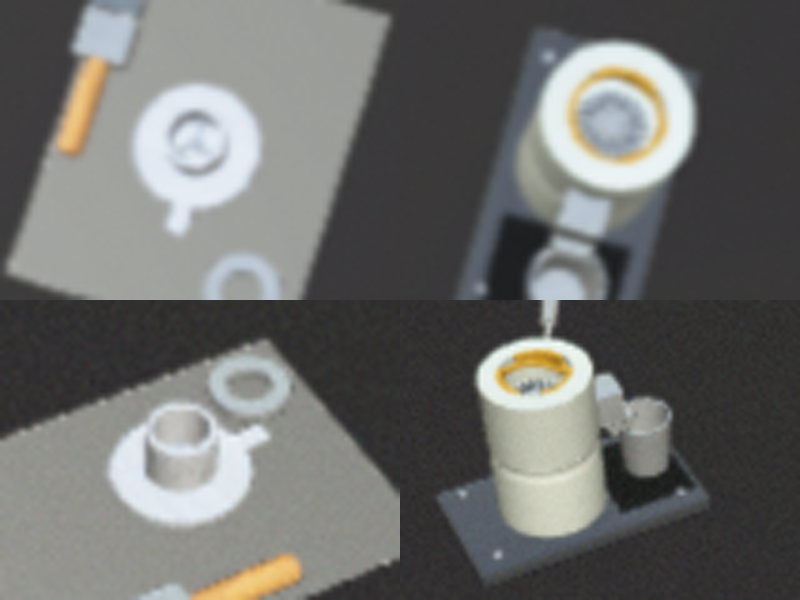

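The crop confirms it: a bare aluminium carrier with its tab at top (236,220), and the spare burr ring at top (248,232). The mouth with its brass thread is at top (342,178), and the spout is at (337,198). Next I'll fit circles on the known planes.

```bash
cat >> h.py <<'E'
def circ(P):
    P=np.asarray(P)[:,:2]
    for _ in range(8):
        s=np.linalg.lstsq(np.c_[2*P,np.ones(len(P))],(P**2).sum(1),rcond=None)[0]
        r=np.sqrt(s[2]+s[0]**2+s[1]**2); e=np.hypot(*(P-s[:2]).T)-r
        k=abs(e)<max(2*np.median(abs(e)),.0006)
        if k.all(): break
        P=P[k]
    return s[:2].round(4),round(r*1e3,1),len(P),round(e.std()*1e3,2)
def mask_pts(c,x0,y0,w,h,fn,z,k=6):
    im=cv2.resize(c["bgr"][y0:y0+h,x0:x0+w],None,fx=k,fy=k,interpolation=cv2.INTER_CUBIC)
    m=fn(im,cv2.cvtColor(im,cv2.COLOR_BGR2HSV)).astype(np.uint8)
    cs,_=cv2.findContours(m,cv2.RETR_EXTERNAL,cv2.CHAIN_APPROX_NONE)
    q=max(cs,key=cv2.contourArea)[:,0,:]
    uv=(q+.5)/k-.5+[x0,y0]
    return uv,np.array([onz(c,p,z) for p in uv])
E
python3 - <<'E'
from h import *
a=cam("scene"); b=cam("top")
br=lambda t:(lambda im,h:(im.min(2)>t))
for n,c,box in(("top",b,(220,185,40,40)),("sc",a,(257,210,40,40))):
  for t in(175,190,205):
    uv,P=mask_pts(c,*box,br(t),.034); ctr,*_=r=circ(P)
    d=P[:,:2]-ctr; far=d[np.hypot(*d.T)>.056]; 
    print("flange",n,t,r,"tab",len(far),np.degrees(np.arctan2(*far.mean(0)[::-1])).round(1) if len(far) else None, np.hypot(*d.T).max().round(4))
org=lambda im,h:(h[...,0]<28)&(h[...,1]>90)
for n,c,box in(("top",b,(320,155,45,45)),("sc",a,(165,140,45,35))):
  for t in(200,215,225):
    uv,P=mask_pts(c,*box,br(t),.18); print("rim",n,t,circ(P))
  uv,P=mask_pts(c,*box,org,.18); print("brass",n,circ(P))
for c,n,box in((b,"top",(300,150,70,80)),(a,"sc",(150,140,90,80))):
    x,y,w,h=box; im=c["bgr"][y:y+h,x:x+w]; hs=cv2.cvtColor(im,cv2.COLOR_BGR2HSV)
    m=((hs[...,1]>45)&(hs[...,2]>70)&(hs[...,2]<125)&(abs(hs[...,0].astype(int)-112)<15)).astype(np.uint8)
    ys,xs=np.nonzero(m); P=np.array([onz(c,(i+x,j+y),.022)[:2] for i,j in zip(xs,ys)],np.float32)
    (cc,wh,ang)=cv2.minAreaRect(P*1000); bx=cv2.boxPoints((cc,wh,ang)); e=bx[1]-bx[0]; f=bx[2]-bx[1]; L=max((e,f),key=np.linalg.norm)
    print("foot",n,len(P),np.round(cc),np.round(wh),"long dir",np.degrees(np.arctan2(L[1],L[0])).round(1))
E
```

```text
flange top 175 (array([0.4885, 0.208 ]), np.float64(49.2), 259, np.float64(0.26)) tab 57 170.0 0.0697
flange top 190 (array([0.4886, 0.208 ]), np.float64(47.3), 264, np.float64(0.28)) tab 48 170.0 0.0679
flange top 205 (array([0.4887, 0.2079]), np.float64(45.4), 301, np.float64(0.28)) tab 40 170.1 0.0663
flange sc 175 (array([0.486 , 0.2089]), np.float64(52.1), 149, np.float64(0.92)) tab 99 -152.7 0.0636
flange sc 190 (array([0.4864, 0.2085]), np.float64(50.6), 115, np.float64(0.37)) tab 84 -154.9 0.0631
flange sc 205 (array([0.4912, 0.2085]), np.float64(45.2), 212, np.float64(0.31)) tab 45 169.6 0.0667
rim top 200 (array([ 0.5702, -0.1595]), np.float64(51.2), 429, np.float64(0.29))
rim top 215 (array([ 0.5702, -0.1596]), np.float64(50.0), 443, np.float64(0.29))
rim top 225 (array([ 0.5702, -0.1598]), np.float64(48.7), 426, np.float64(0.3))
brass top (array([ 0.5733, -0.1598]), np.float64(31.5), 102, np.float64(0.34))
rim sc 200 (array([ 0.5732, -0.1587]), np.float64(51.6), 369, np.float64(0.66))
rim sc 215 (array([ 0.5729, -0.1589]), np.float64(50.4), 279, np.float64(0.31))
rim sc 225 (array([ 0.5727, -0.1593]), np.float64(49.1), 211, np.float64(0.33))
brass sc (array([ 0.5722, -0.1621]), np.float64(34.2), 131, np.float64(0.31))
foot top 37 [ 552. -155.] [114. 219.] long dir -13.2
foot sc 26 [ 605. -116.] [ 88. 184.] long dir -46.5
```

```bash
cat >> h.py <<'E'
def delta(t,yaw=None):
    o=get_obs(); r=R.from_quat(o["ee_rot"]); p=np.array(o["position"])
    X=r.as_matrix(); y=np.degrees(np.arctan2(X[1,0],X[0,0]))
    print("t",round(float(o["clock"]),2),"p",p.round(4),"yaw",y.round(1),"tilt",np.degrees(np.arccos(-X[2,2])).round(2),"q",np.round(o["joint_pos"],2),"F",np.round(o["ft_force"],1),"M",np.round(o["torque"],2),"grip",np.round(o["grip_width"],3),np.round(o["grasp_force"],1))
    print("shift",(r.inv().apply(np.array(t)-p)*1e3).round(1))
    if yaw is not None: print("rv",np.degrees((r.inv()*R.from_euler("z",yaw,degrees=True)*R.from_euler("x",180,degrees=True)).as_rotvec()).round(1))
E
python3 - <<'E'
from h import *
import workcell; print([k for k in dir(workcell) if k[0]!="_"]); print(globals().get("tcp_to_tips"))
b=cam("top")
u,v=onz(b,(329.6,166.4),.022),onz(b,(315.6,212.6),.022); print(u,v,np.degrees(np.arctan2(*(v-u)[1::-1])))
u,v=onz(b,(336.5,187),.142),onz(b,(336,203),.142); print(u,v)
delta((.42,-.2,.29),27); delta((.4895,.208,.14),27)
E
```

```text
['MotionError', 'camera', 'get_obs', 'hand_in', 'tcp_to_tips']
0.011
[ 0.65456314 -0.13158671  0.022     ] [ 0.47129891 -0.08245208  0.022     ] 164.99150416592877
[ 0.54535299 -0.14304273  0.142     ] [ 0.48725315 -0.14223279  0.142     ]
t 0.35 p [ 0.1834 -0.5974  0.2421] yaw 17.1 tilt 0.02 q [ 1.25  0.33 -0.06  1.46  0.02  1.35 -0.09] F [ 0.6 -0.3  1.1] M [ 0.05 -0.01 -0.02] grip 0.999 0.0
shift [ 342.8 -310.5  -47.8]
rv [-0.  -0.  -9.9]
t 0.35 p [ 0.1834 -0.5974  0.2421] yaw 17.1 tilt 0.02 q [ 1.25  0.33 -0.06  1.46  0.02  1.35 -0.09] F [ 0.6 -0.3  1.1] M [ 0.05 -0.01 -0.02] grip 0.999 0.0
shift [ 529.  -680.1  102.4]
rv [-0.  -0.  -9.9]
```

Request:
apply_moves(
  rows=[
    {"x": 23, "y": -21, "z": -8},
    {"x": 23, "y": -21, "z": -8},
    {"x": 23, "y": -21, "z": -8},
    {"x": 23, "y": -21, "z": -8},
    {"x": 23, "y": -21, "z": -8},
  ],
)

```text
invalid input at $.rows[0]: expected keys x, y, z, ax, ay, az, gripper
```

Request:
apply_moves(
  rows=[
    {"x": 23, "y": -21, "z": -2},
    {"x": 23, "y": -21, "z": -2},
    {"x": 23, "y": -21, "z": -2},
    {"x": 23, "y": -21, "z": -2},
    {"x": 23, "y": -21, "z": 0},
  ],
)

```text
invalid input at $.rows[0]: expected keys x, y, z, ax, ay, az, gripper
```

Request:
apply_moves(
  rows=[
    {"x": 23, "y": -21},
    {"x": 23, "y": -21},
    {"x": 23, "y": -21},
    {"x": 23, "y": -21},
    {"x": 23, "y": -20},
  ],
)

```text
invalid input at $.rows[0]: expected keys x, y, z, ax, ay, az, gripper
```

```bash
python3 -c "
from h import *
delta((.4895,.208,.14),27)"
```

```text
t 0.35 p [ 0.1834 -0.5974  0.2421] yaw 17.1 tilt 0.02 q [ 1.25  0.33 -0.06  1.46  0.02  1.35 -0.09] F [ 0.6 -0.3  1.1] M [ 0.05 -0.01 -0.02] grip 0.999 0.0
shift [ 529.  -680.1  102.4]
rv [-0.  -0.  -9.9]
```

Request:
apply_moves(
  rows=[
    {"x": 23, "y": -21, "z": -8, "ax": 0, "ay": 0, "az": 0, "gripper": 0},
    {"x": 23, "y": -21, "z": -8, "ax": 0, "ay": 0, "az": 0, "gripper": 0},
    {"x": 23, "y": -21, "z": -8, "ax": 0, "ay": 0, "az": 0, "gripper": 0},
    {"x": 23, "y": -21, "z": -8, "ax": 0, "ay": 0, "az": 0, "gripper": 0},
    {"x": 23, "y": -21, "z": -8, "ax": 0, "ay": 0, "az": 0, "gripper": 0},
  ],
)

```text
clock: 0.77
position: [0.2631, -0.462, 0.2827]
ee_rot: [0.989, 0.148, -0.0, 0.0]
ft_force: [1.2, 0.1, -0.1]
grip_width: 1.004
grasp_force: 0.0
```

Request:
apply_moves(
  rows=[
    {"x": 23, "y": -21, "z": -2, "ax": 0, "ay": 0, "az": 0, "gripper": 0},
    {"x": 23, "y": -21, "z": -2, "ax": 0, "ay": 0, "az": 0, "gripper": 0},
    {"x": 23, "y": -21, "z": -2, "ax": 0, "ay": 0, "az": 0, "gripper": 0},
    {"x": 23, "y": -21, "z": -2, "ax": 0, "ay": 0, "az": 0, "gripper": 0},
    {"x": 23, "y": -21, "z": 0, "ax": 0, "ay": 0, "az": 0, "gripper": 0},
  ],
)

```text
clock: 1.18
position: [0.3423, -0.3279, 0.2909]
ee_rot: [0.989, 0.148, 0.0, 0.001]
ft_force: [1.4, -0.2, 0.7]
grip_width: 1.0
grasp_force: 0.0
```

Request:
apply_moves(
  rows=[
    {"x": 23, "y": -21, "z": 0, "ax": 0, "ay": 0, "az": 0, "gripper": 0},
    {"x": 23, "y": -21, "z": 0, "ax": 0, "ay": 0, "az": 0, "gripper": 0},
    {"x": 23, "y": -21, "z": 0, "ax": 0, "ay": 0, "az": 0, "gripper": 0},
    {"x": 23, "y": -21, "z": 0, "ax": 0, "ay": 0, "az": 0, "gripper": 0},
    {"x": 23, "y": -21, "z": 0, "ax": 0, "ay": 0, "az": 0, "gripper": 0},
  ],
)

```text
clock: 1.6
position: [0.4213, -0.1937, 0.2906]
ee_rot: [0.989, 0.148, 0.0, 0.0]
ft_force: [0.5, -0.3, 0.7]
grip_width: 1.001
grasp_force: 0.0
```

```bash
python3 -c "
from h import *
delta((.4895,.208,.14),27)"
```

```text
t 1.6 p [ 0.4213 -0.1937  0.2906] yaw 17.1 tilt 0.05 q [ 0.81 -0.03 -0.47  1.77 -0.01  1.4  -0.92] F [ 0.5 -0.3  0.7] M [-0.01 -0.06  0.01] grip 1.001 0.0
shift [ 183.  -364.1  150.3]
rv [ 0.  -0.  -9.9]
```

Request:
apply_moves(
  rows=[
    {"x": 12, "y": -24, "z": 0, "ax": 0, "ay": 0, "az": 0, "gripper": 0},
    {"x": 12, "y": -24, "z": 5, "ax": 0, "ay": 0, "az": 0, "gripper": 0},
    {"x": 12, "y": -24, "z": 10, "ax": 0, "ay": 0, "az": 0, "gripper": 0},
    {"x": 12, "y": -24, "z": 10, "ax": 0, "ay": 0, "az": 0, "gripper": 0},
    {"x": 12, "y": -24, "z": 10, "ax": 0, "ay": 0, "az": 0, "gripper": 0},
  ],
)

```text
clock: 2.02
position: [0.443, -0.0615, 0.2551]
ee_rot: [0.989, 0.148, 0.0, 0.0]
ft_force: [0.6, -0.2, 0.1]
grip_width: 0.998
grasp_force: 0.0
```

Request:
apply_moves(
  rows=[
    {"x": 12, "y": -24, "z": 10, "ax": 0, "ay": 0, "az": 0, "gripper": 0},
    {"x": 12, "y": -24, "z": 10, "ax": 0, "ay": 0, "az": 0, "gripper": 0},
    {"x": 12, "y": -24, "z": 10, "ax": 0, "ay": 0, "az": 0, "gripper": 0},
    {"x": 12, "y": -24, "z": 10, "ax": 0, "ay": 0, "az": 0, "gripper": 0},
    {"x": 12, "y": -24, "z": 10, "ax": 0, "ay": 0, "az": 0, "gripper": 0},
  ],
)

```text
clock: 2.43
position: [0.4652, 0.0708, 0.2051]
ee_rot: [0.989, 0.148, 0.0, 0.0]
ft_force: [1.1, -0.8, 0.2]
grip_width: 1.0
grasp_force: 0.0
```

Request:
apply_moves(
  rows=[
    {"x": 12, "y": -24, "z": 10, "ax": 0, "ay": 0, "az": 0, "gripper": 0},
    {"x": 12, "y": -24, "z": 10, "ax": 0, "ay": 0, "az": 0, "gripper": 0},
    {"x": 12, "y": -24, "z": 10, "ax": 0, "ay": 0, "az": 0, "gripper": 0},
    {"x": 0, "y": 0, "z": 0, "ax": 0, "ay": 0, "az": -5, "gripper": 0},
    {"x": 0, "y": 0, "z": 0, "ax": 0, "ay": 0, "az": -5, "gripper": 0},
  ],
)

```text
clock: 2.85
position: [0.4778, 0.1509, 0.1747]
ee_rot: [0.971, 0.237, -0.0, -0.001]
ft_force: [0.0, 0.1, 0.4]
grip_width: 1.003
grasp_force: 0.0
```

```bash
python3 - <<'E'
from h import *
delta((.4895,.208,.05),27)
a=cam("scene");b=cam("top")
p=get_obs()["position"]
print(proj(a,p),proj(b,p))
A=cv2.resize(a["bgr"][150:270,210:330],None,fx=4,fy=4,interpolation=cv2.INTER_CUBIC)
B=cv2.resize(b["bgr"][150:270,180:260],None,fx=4,fy=4,interpolation=cv2.INTER_CUBIC)
cv2.imwrite("pics/pre.png",np.hstack([A,B]))
E
```

```text
t 2.85 p [0.4778 0.1509 0.1747] yaw 27.5 tilt 0.09 q [ 0.39  0.2  -0.86  1.83  0.17  1.18 -1.61] F [0.  0.1 0.4] M [-0.04 -0.03 -0.01] grip 1.003 0.0
shift [ 36.8 -45.1 124.7]
rv [-0.1  0.   0.5]
[266.4025919  191.18021897] [253.12072758 199.65395229]
```

View pics/pre.png

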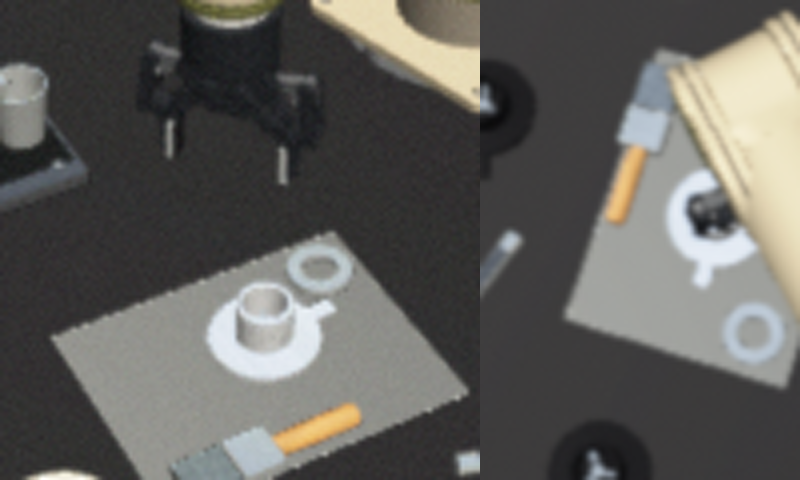

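The fingertips are at scene (267,191), as the projected TCP predicts, and the carrier stands undisturbed at scene (276,230). I'll descend onto the neck.

Request:
apply_moves(
  rows=[
    {"x": 18.4, "y": -22.5, "z": 10, "ax": 0, "ay": 0, "az": 0, "gripper": 0},
    {"x": 18.4, "y": -22.5, "z": 10, "ax": 0, "ay": 0, "az": 0, "gripper": 0},
    {"x": 0, "y": 0, "z": 20, "ax": 0, "ay": 0, "az": 0, "gripper": 0},
    {"x": 0, "y": 0, "z": 20, "ax": 0, "ay": 0, "az": 0, "gripper": 0},
    {"x": 0, "y": 0, "z": 20, "ax": 0, "ay": 0, "az": 0, "gripper": 0},
  ],
)

```text
clock: 3.37
position: [0.4909, 0.2058, 0.0946]
ee_rot: [0.973, 0.232, 0.0, 0.0]
ft_force: [0.3, 0.1, -0.6]
grip_width: 0.996
grasp_force: 0.0
```

Request:
apply_moves(
  rows=[
    {"x": 0, "y": 0, "z": 15, "ax": 0, "ay": 0, "az": 0, "gripper": 0},
    {"x": 0, "y": 0, "z": 15, "ax": 0, "ay": 0, "az": 0, "gripper": 0},
    {"x": 0, "y": 0, "z": 14, "ax": 0, "ay": 0, "az": 0, "gripper": 0},
    {"x": 0, "y": 0, "z": 0, "ax": 0, "ay": 0, "az": 0, "gripper": 0},
  ],
)

```text
clock: 3.7
position: [0.4895, 0.2045, 0.0489]
ee_rot: [0.973, 0.233, -0.002, 0.0]
ft_force: [-0.5, -0.8, -0.8]
grip_width: 0.999
grasp_force: 0.0
```

```bash
python3 - <<'E'
from h import *
delta((.4895,.208,.05),27)
a=cam("scene")
A=cv2.resize(a["bgr"][180:260,220:340],None,fx=5,fy=5,interpolation=cv2.INTER_CUBIC)
cv2.imwrite("pics/grasp.png",A)
E
```

```text
t 3.7 p [0.4895 0.2045 0.0489] yaw 26.9 tilt 0.2 q [ 0.2   0.45 -0.8   1.87  0.39  0.98 -1.87] F [-0.5 -0.8 -0.8] M [-0.02  0.07 -0.01] grip 0.999 0.0
shift [ 1.5 -3.1 -1.1]
rv [-0.   0.2 -0.1]
```

View pics/grasp.png

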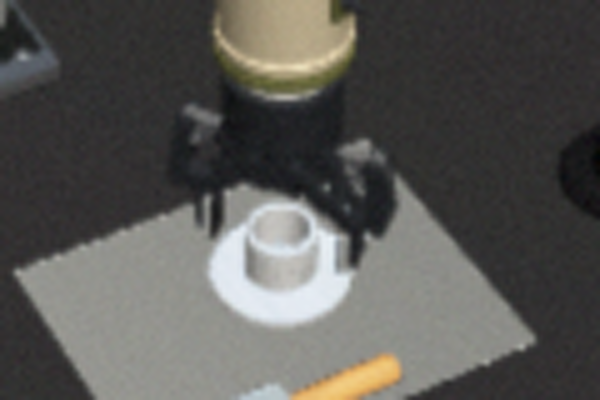

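The fingers straddle the neck: tips at crop (217,238) and (350,270), neck centre at about (283,253). A small correction, then I close.

Request:
apply_moves(
  rows=[
    {"x": 1.5, "y": -3, "z": -2, "ax": 0, "ay": 0, "az": 0, "gripper": 0},
    {"x": 0, "y": 0, "z": 0, "ax": 0, "ay": 0, "az": 0, "gripper": 1},
    {"x": 0, "y": 0, "z": 0, "ax": 0, "ay": 0, "az": 0, "gripper": 1},
    {"x": 0, "y": 0, "z": 0, "ax": 0, "ay": 0, "az": 0, "gripper": 1},
    {"x": 0, "y": 0, "z": 0, "ax": 0, "ay": 0, "az": 0, "gripper": 1},
  ],
  newtons=50,
)

```text
clock: 4.17
position: [0.4912, 0.2091, 0.0542]
ee_rot: [0.972, 0.234, 0.001, 0.0]
ft_force: [-1.5, -2.7, 7.7]
grip_width: 0.55
grasp_force: 50.4
```

Request:
apply_moves(
  rows=[
    {"x": 0, "y": 0, "z": 0, "ax": 0, "ay": 0, "az": 0, "gripper": 1},
    {"x": 0, "y": 0, "z": 0, "ax": 0, "ay": 0, "az": 0, "gripper": 1},
    {"x": 0, "y": 0, "z": 0, "ax": 0, "ay": 0, "az": 0, "gripper": 1},
    {"x": 0, "y": 0, "z": 0, "ax": 0, "ay": 0, "az": 0, "gripper": 1},
    {"x": 0, "y": 0, "z": 0, "ax": 0, "ay": 0, "az": 0, "gripper": 1},
  ],
)

```text
clock: 4.58
position: [0.4913, 0.2091, 0.0542]
ee_rot: [0.972, 0.234, 0.001, 0.0]
ft_force: [-0.7, -1.1, 7.1]
grip_width: 0.548
grasp_force: 50.4
```

```bash
python3 - <<'E'
from h import *
delta((.4895,.208,.05),27)
a=cam("scene")
br=lambda t:(lambda im,h:(im.min(2)>t))
for t in (195,205,):
    uv,P=mask_pts(a,257,210,40,40,br(t),.034); print(circ(P))
E
```

```text
t 4.58 p [0.4913 0.2091 0.0542] yaw 27.0 tilt 0.08 q [ 0.19  0.45 -0.81  1.86  0.38  0.99 -1.88] F [-0.7 -1.1  7.1] M [-0.25  0.35  0.01] grip 0.548 50.4
shift [-2.1  0.2  4.2]
rv [ 0.  -0.1  0. ]
(array([0.4905, 0.2104]), np.float64(46.2), 190, np.float64(0.29))
(array([0.4912, 0.2111]), np.float64(44.4), 158, np.float64(0.28))
```

Request:
apply_moves(
  rows=[
    {"x": 0, "y": 0, "z": -10, "ax": 0, "ay": 0, "az": 0, "gripper": 1},
    {"x": 0, "y": 0, "z": -25, "ax": 0, "ay": 0, "az": 0, "gripper": 1},
    {"x": 0, "y": 0, "z": -30, "ax": 0, "ay": 0, "az": 0, "gripper": 1},
    {"x": 0, "y": 0, "z": -30, "ax": 0, "ay": 0, "az": 0, "gripper": 1},
    {"x": 0, "y": 0, "z": -30, "ax": 0, "ay": 0, "az": 0, "gripper": 1},
  ],
)

```text
clock: 5.05
position: [0.49, 0.209, 0.1799]
ee_rot: [0.972, 0.234, -0.0, 0.0]
ft_force: [0.7, 0.2, -3.3]
grip_width: 0.547
grasp_force: 52.3
```

Request:
apply_moves(
  rows=[
    {"x": 0, "y": 0, "z": -30, "ax": 0, "ay": 0, "az": 0, "gripper": 1},
    {"x": 0, "y": 0, "z": -30, "ax": 0, "ay": 0, "az": 0, "gripper": 1},
    {"x": 0, "y": 0, "z": -30, "ax": 0, "ay": 0, "az": 0, "gripper": 1},
    {"x": 0, "y": 0, "z": -10, "ax": 0, "ay": 0, "az": 0, "gripper": 1},
    {"x": 0, "y": 0, "z": 0, "ax": 0, "ay": 0, "az": 4, "gripper": 1},
  ],
)

```text
clock: 5.47
position: [0.4913, 0.2098, 0.2812]
ee_rot: [0.98, 0.201, 0.002, -0.0]
ft_force: [0.6, -0.2, -4.8]
grip_width: 0.545
grasp_force: 52.5
```

```bash
python3 -c "
from h import *
delta((.5715,-.1593,.28),23)"
```

```text
t 5.47 p [0.4913 0.2098 0.2812] yaw 23.1 tilt 0.24 q [ 0.3   0.2  -0.89  1.61  0.16  1.4  -1.78] F [ 0.6 -0.2 -4.8] M [ 0.05 -0.04 -0.02] grip 0.545 52.5
shift [-71.2 370.9   1.2]
rv [ 0.  -0.2  0.1]
```

Request:
apply_moves(
  rows=[
    {"x": -3, "y": 15, "z": 0, "ax": 0, "ay": 0, "az": 0, "gripper": 1},
    {"x": -5, "y": 26, "z": 0, "ax": 0, "ay": 0, "az": 0, "gripper": 1},
    {"x": -5, "y": 26, "z": 0, "ax": 0, "ay": 0, "az": 0, "gripper": 1},
    {"x": -5, "y": 26, "z": 0, "ax": 0, "ay": 0, "az": 0, "gripper": 1},
    {"x": -5, "y": 26, "z": 0, "ax": 0, "ay": 0, "az": 0, "gripper": 1},
  ],
)

```text
clock: 5.88
position: [0.5156, 0.0893, 0.2776]
ee_rot: [0.98, 0.2, -0.001, 0.0]
ft_force: [1.1, -0.0, -3.3]
grip_width: 0.545
grasp_force: 52.5
```

Request:
apply_moves(
  rows=[
    {"x": -5, "y": 26, "z": 0, "ax": 0, "ay": 0, "az": 0, "gripper": 1},
    {"x": -5, "y": 26, "z": 0, "ax": 0, "ay": 0, "az": 0, "gripper": 1},
    {"x": -5, "y": 26, "z": 0, "ax": 0, "ay": 0, "az": 0, "gripper": 1},
    {"x": -5, "y": 26, "z": 0, "ax": 0, "ay": 0, "az": 0, "gripper": 1},
    {"x": -5, "y": 26, "z": 0, "ax": 0, "ay": 0, "az": 0, "gripper": 1},
  ],
)

```text
clock: 6.3
position: [0.5436, -0.04, 0.2776]
ee_rot: [0.98, 0.2, -0.001, -0.0]
ft_force: [1.2, -0.3, -4.2]
grip_width: 0.545
grasp_force: 52.5
```

Request:
apply_moves(
  rows=[
    {"x": -5, "y": 26, "z": 0, "ax": 0, "ay": 0, "az": 0, "gripper": 1},
    {"x": -5, "y": 26, "z": 0, "ax": 0, "ay": 0, "az": 0, "gripper": 1},
    {"x": -5, "y": 26, "z": 0, "ax": 0, "ay": 0, "az": 0, "gripper": 1},
    {"x": -5, "y": 26, "z": 0, "ax": 0, "ay": 0, "az": 0, "gripper": 1},
    {"x": 0, "y": 0, "z": 0, "ax": 0, "ay": 0, "az": 0, "gripper": 1},
  ],
)

```text
clock: 6.72
position: [0.5657, -0.1491, 0.2766]
ee_rot: [0.981, 0.196, -0.001, 0.001]
ft_force: [-0.4, -2.7, -3.9]
grip_width: 0.55
grasp_force: 52.6
```

```bash
python3 - <<'E'
from h import *
delta((.5715,-.1593,.23),23)
a=cam("scene");b=cam("top")
A=cv2.resize(a["bgr"][100:220,140:240],None,fx=4.5,fy=4.5,interpolation=cv2.INTER_CUBIC)
B=cv2.resize(b["bgr"][130:250,300:375],None,fx=4.5,fy=4.5,interpolation=cv2.INTER_CUBIC)
cv2.imwrite("pics/over.png",np.hstack([A,B]))
p=get_obs()["position"]
print("flange top centre expect",proj(a,p-[0,0,.020]),proj(b,p-[0,0,.020]))
br=lambda t:(lambda im,h:(im.min(2)>t))
E
```

```text
t 6.72 p [ 0.5657 -0.1491  0.2766] yaw 22.6 tilt 0.16 q [ 0.71  0.29 -0.65  1.49  0.18  1.42 -1.13] F [-0.4 -2.7 -3.9] M [-0.12 -0.01 -0.  ] grip 0.55 52.6
shift [ 1.5 11.6 46.6]
rv [ 0.   0.2 -0.4]
flange top centre expect [187.18430673 142.10758442] [341.56042406 173.14769789]
```

View pics/over.png

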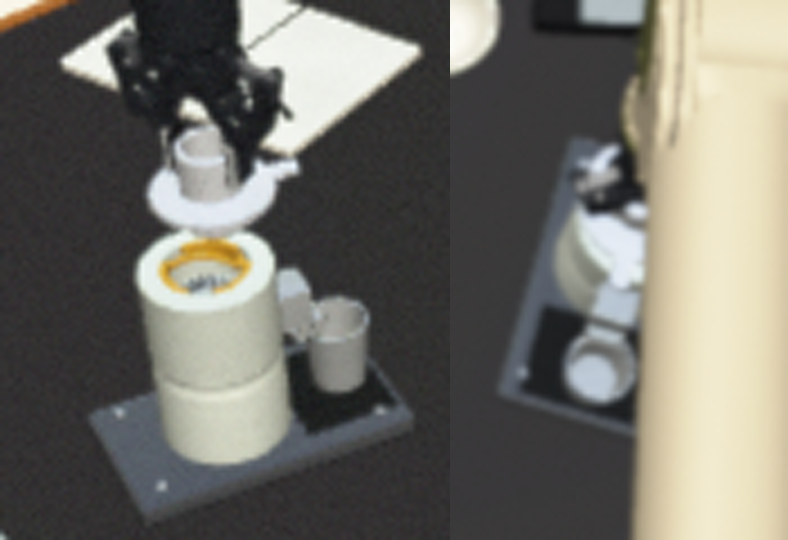

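The carrier hangs level over the mouth (flange at scene (187,142), tab at (204,138)), and the tab points the same way as the spout at scene (205,166). The top view is partly hidden by the arm. Next I'll measure the flange against the rim in the same view.

```bash
python3 - <<'E'
from h import *
a=cam("scene");b=cam("top")
br=lambda t:(lambda im,h:(im.min(2)>t))
p=np.array(get_obs()["position"]); z=p[2]-.0202
for t in(170,180,190,200):
    uv,P=mask_pts(a,165,131,50,21,br(t),z); c,*r=circ(P); d=P[:,:2]-c; L=np.hypot(*d.T); far=d[L>.055]
    print(t,c,r,"c-tcp",(c-p[:2]).round(4),L.max().round(4),np.degrees(np.arctan2(*far.mean(0)[::-1])).round(1) if len(far) else None)
T=onz(a,(204.5,137.5),z); U=onz(b,(337.8,191.1),z); print("tab",T,U,[np.degrees(np.arctan2(*(v[:2]-p[:2])[::-1])).round(1) for v in(T,U)])
# spout: front lower middle seen in scene/top at z .142
E
```

```text
170 [ 0.5607 -0.1373] [np.float64(51.9), 115, np.float64(0.34)] c-tcp [-0.0054  0.0039] 0.0782 -121.9
180 [ 0.5592 -0.1384] [np.float64(52.8), 182, np.float64(1.37)] c-tcp [-0.0069  0.0028] 0.0765 -111.9
190 [ 0.5654 -0.1385] [np.float64(46.5), 113, np.float64(0.36)] c-tcp [-0.0007  0.0027] 0.0662 167.9
200 [ 0.5647 -0.1397] [np.float64(46.0), 135, np.float64(0.29)] c-tcp [-0.0014  0.0015] 0.0653 166.4
tab [ 0.50778146 -0.12406766  0.25765214] [ 0.50378277 -0.13172452  0.25765214] [np.float64(163.6), np.float64(171.4)]
```

```bash
python3 -c "
from h import *
delta((.5734,-.160,.245),23)"
```

```text
t 6.92 p [ 0.5661 -0.1412  0.2779] yaw 23.1 tilt 0.07 q [ 0.7   0.29 -0.66  1.49  0.18  1.42 -1.13] F [-0.6  0.4 -3.9] M [ 0.07 -0.    0.  ] grip 0.547 52.6
shift [-0.6 20.2 32.8]
rv [-0.1  0.   0.1]
```

Request:
apply_moves(
  rows=[
    {"x": 0, "y": 10, "z": 5, "ax": 0, "ay": 0, "az": 0, "gripper": 1},
    {"x": -0.5, "y": 10, "z": 10, "ax": 0, "ay": 0, "az": 0, "gripper": 1},
    {"x": 0, "y": 0, "z": 10, "ax": 0, "ay": 0, "az": 0, "gripper": 1},
    {"x": 0, "y": 0, "z": 7, "ax": 0, "ay": 0, "az": 0, "gripper": 1},
    {"x": 0, "y": 0, "z": 0, "ax": 0, "ay": 0, "az": 0, "gripper": 1},
  ],
)

```text
clock: 7.33
position: [0.5727, -0.1607, 0.2436]
ee_rot: [0.98, 0.2, -0.002, -0.001]
ft_force: [-0.5, 0.1, -3.6]
grip_width: 0.548
grasp_force: 52.6
```

Request:
apply_moves(
  rows=[
    {"x": 0, "y": 0, "z": 0, "ax": 0, "ay": 0, "az": 0, "gripper": 1},
    {"x": 0, "y": 0, "z": 0, "ax": 0, "ay": 0, "az": 0, "gripper": 1},
  ],
)

```text
clock: 7.5
position: [0.5739, -0.1605, 0.2466]
ee_rot: [0.98, 0.2, 0.0, 0.0]
ft_force: [-0.5, 0.1, -2.6]
grip_width: 0.546
grasp_force: 52.6
```

```bash
python3 - <<'E'
from h import *
delta((.5734,-.160,.245),23)
a=cam("scene");b=cam("top")
br=lambda t:(lambda im,h:(im.min(2)>t))
p=np.array(get_obs()["position"]); z=p[2]-.0202
print(proj(a,p-[0,0,.02]))
for t in(190,195,200,205):
    uv,P=mask_pts(a,160,136,50,27,br(t),z); c,*r=circ(P); d=P[:,:2]-c; L=np.hypot(*d.T); far=d[L>.055]
    print(t,c,r,"c-tcp",(c-p[:2]).round(4),L.max().round(4),np.degrees(np.arctan2(*far.mean(0)[::-1])).round(1) if len(far) else None)
A=cv2.resize(a["bgr"][110:210,150:240],None,fx=5,fy=5,interpolation=cv2.INTER_CUBIC)
B=cv2.resize(b["bgr"][140:240,305:345],None,fx=5,fy=5,interpolation=cv2.INTER_CUBIC)
cv2.imwrite("pics/over2.png",np.hstack([A,B]))
E
```

```text
t 7.5 p [ 0.5739 -0.1605  0.2466] yaw 23.1 tilt 0.02 q [ 0.71  0.33 -0.64  1.51  0.2   1.37 -1.12] F [-0.5  0.1 -2.6] M [-0.01 -0.06  0.01] grip 0.546 52.6
shift [-0.2 -0.7  1.6]
rv [ 0.  -0.   0.1]
[183.18339684 148.21452517]
190 [ 0.5731 -0.1572] [np.float64(46.4), 190, np.float64(0.62)] c-tcp [-0.0009  0.0035] 0.0674 167.2
195 [ 0.5725 -0.1575] [np.float64(46.4), 171, np.float64(0.53)] c-tcp [-0.0015  0.0032] 0.0665 166.9
200 [ 0.5721 -0.1579] [np.float64(46.1), 153, np.float64(0.44)] c-tcp [-0.0019  0.0028] 0.0661 166.3
205 [ 0.5718 -0.1582] [np.float64(45.7), 145, np.float64(0.4)] c-tcp [-0.0022  0.0025] 0.0658 165.9
```

View pics/over2.png

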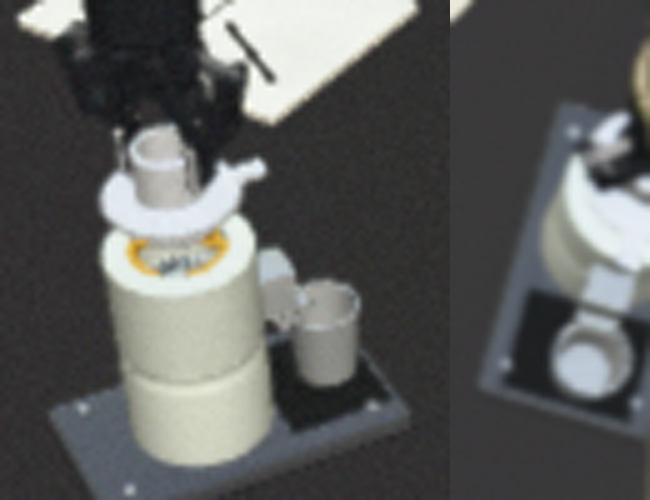

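Request:
apply_moves(
  rows=[
    {"x": 0, "y": 1, "z": 5, "ax": 0, "ay": 0, "az": 0, "gripper": 1},
    {"x": 0, "y": 0, "z": 5, "ax": 0, "ay": 0, "az": 0, "gripper": 1},
    {"x": 0, "y": 0, "z": 4, "ax": 0, "ay": 0, "az": 0, "gripper": 1},
    {"x": 0, "y": 0, "z": 2, "ax": 0, "ay": 0, "az": 0, "gripper": 1},
    {"x": 0, "y": 0, "z": 0, "ax": 0, "ay": 0, "az": 0, "gripper": 1},
  ],
)

```text
clock: 8.02
position: [0.5738, -0.1618, 0.2295]
ee_rot: [0.98, 0.2, -0.001, -0.0]
ft_force: [0.1, -0.6, -4.1]
grip_width: 0.545
grasp_force: 52.6
```

Request:
apply_moves(
  rows=[
    {"x": 0, "y": 0, "z": 1, "ax": 0, "ay": 0, "az": 0, "gripper": 1},
    {"x": 0, "y": 0, "z": 1, "ax": 0, "ay": 0, "az": 0, "gripper": 1},
    {"x": 0, "y": 0, "z": 0, "ax": 0, "ay": 0, "az": 0, "gripper": 1},
  ],
)

```text
clock: 8.27
position: [0.5742, -0.1619, 0.2282]
ee_rot: [0.98, 0.2, 0.0, 0.0]
ft_force: [-0.6, 0.5, -2.8]
grip_width: 0.548
grasp_force: 52.6
```

```bash
python3 -c "
from h import *
delta((.5739,-.1615,.222),23)"
```

```text
t 8.27 p [ 0.5742 -0.1619  0.2282] yaw 23.1 tilt 0.01 q [ 0.71  0.34 -0.64  1.53  0.21  1.33 -1.12] F [-0.6  0.5 -2.8] M [-0.03  0.    0.05] grip 0.548 52.6
shift [-0.1 -0.4  6.2]
rv [ 0.  -0.   0.1]
```

Request:
apply_moves(
  rows=[
    {"x": 0, "y": 0, "z": 1, "ax": 0, "ay": 0, "az": 0, "gripper": 1},
    {"x": 0, "y": 0, "z": 1, "ax": 0, "ay": 0, "az": 0, "gripper": 1},
    {"x": 0, "y": 0, "z": 0, "ax": 0, "ay": 0, "az": 0, "gripper": 1},
  ],
)

```text
clock: 8.52
position: [0.5741, -0.1619, 0.2261]
ee_rot: [0.98, 0.2, -0.0, 0.0]
ft_force: [-0.4, -0.2, -3.1]
grip_width: 0.546
grasp_force: 52.6
```

Request:
apply_moves(
  rows=[
    {"x": 0, "y": 0, "z": 1, "ax": 0, "ay": 0, "az": 0, "gripper": 1},
    {"x": 0, "y": 0, "z": 1, "ax": 0, "ay": 0, "az": 0, "gripper": 1},
    {"x": 0, "y": 0, "z": 0, "ax": 0, "ay": 0, "az": 0, "gripper": 1},
  ],
)

```text
clock: 8.77
position: [0.5741, -0.1618, 0.2241]
ee_rot: [0.98, 0.2, -0.0, -0.0]
ft_force: [-0.0, -0.2, -4.0]
grip_width: 0.546
grasp_force: 52.6
```

Request:
apply_moves(
  rows=[
    {"x": 0, "y": 0, "z": 1, "ax": 0, "ay": 0, "az": 0, "gripper": 1},
    {"x": 0, "y": 0, "z": 0, "ax": 0, "ay": 0, "az": 0, "gripper": 1},
  ],
)

```text
clock: 8.93
position: [0.5741, -0.1618, 0.2232]
ee_rot: [0.98, 0.2, -0.0, -0.0]
ft_force: [0.3, 0.8, -3.8]
grip_width: 0.548
grasp_force: 52.6
```

Request:
apply_moves(
  rows=[
    {"x": 0, "y": 0, "z": 1, "ax": 0, "ay": 0, "az": 0, "gripper": 1},
    {"x": 0, "y": 0, "z": 0, "ax": 0, "ay": 0, "az": 0, "gripper": 1},
  ],
)

```text
clock: 9.1
position: [0.5742, -0.1618, 0.2223]
ee_rot: [0.98, 0.2, 0.0, 0.0]
ft_force: [0.7, 0.8, -2.5]
grip_width: 0.546
grasp_force: 52.6
```

Request:
apply_moves(
  rows=[
    {"x": 0, "y": 0, "z": 0.8, "ax": 0, "ay": 0, "az": 0, "gripper": 1},
    {"x": 0, "y": 0, "z": 0, "ax": 0, "ay": 0, "az": 0, "gripper": 1},
  ],
)

```text
clock: 9.27
position: [0.5743, -0.1618, 0.2221]
ee_rot: [0.98, 0.2, 0.0, 0.0]
ft_force: [-0.8, 1.4, 2.4]
grip_width: 0.547
grasp_force: 53.2
```

Contact came exactly at the expected height (underside about 172 mm, about 6 N). I'll hold for step 1, then turn backward.

Request:
apply_moves(
  rows=[
    {"x": 0, "y": 0, "z": 0, "ax": 0, "ay": 0, "az": 0, "gripper": 1},
    {"x": 0, "y": 0, "z": 0, "ax": 0, "ay": 0, "az": 0, "gripper": 1},
    {"x": 0, "y": 0, "z": 0, "ax": 0, "ay": 0, "az": 0, "gripper": 1},
    {"x": 0, "y": 0, "z": 0, "ax": 0, "ay": 0, "az": 0, "gripper": 1},
  ],
)

```text
clock: 9.6
position: [0.5744, -0.1618, 0.222]
ee_rot: [0.98, 0.2, 0.0, 0.0]
ft_force: [-2.0, 2.0, 5.2]
grip_width: 0.546
grasp_force: 53.1
```

```bash
python3 - <<'E'
from h import *
delta((.5739,-.1615,.222),23)
a=cam("scene")
A=cv2.resize(a["bgr"][120:200,150:240],None,fx=6,fy=6,interpolation=cv2.INTER_CUBIC)
cv2.imwrite("pics/rest.png",A)
E
```

```text
t 9.6 p [ 0.5744 -0.1618  0.222 ] yaw 23.1 tilt 0.05 q [ 0.71  0.35 -0.64  1.54  0.21  1.32 -1.12] F [-2.   2.   5.2] M [ 0.38  0.46 -0.05] grip 0.546 53.1
shift [-0.3 -0.4  0. ]
rv [ 0.  -0.   0.1]
```

View pics/rest.png

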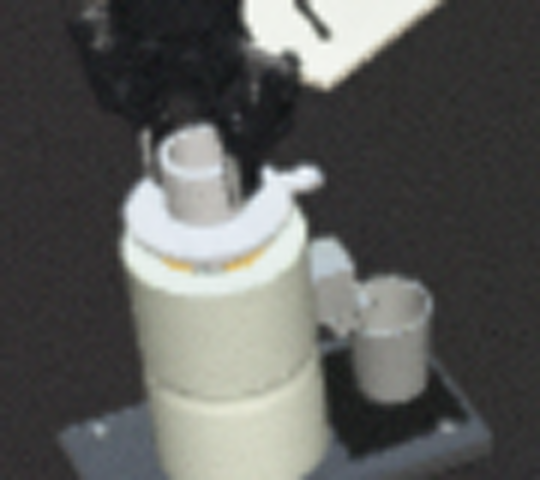

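The carrier sits level on the thread: flange at crop (210,225), parallel to the rim, with the tab at crop (305,180) above the spout at (332,260). The side force says I am about 0.8 mm off centre and pressing a little hard, so I'll ease off and then turn backward.

Request:
apply_moves(
  rows=[
    {"x": -0.5, "y": -1, "z": -0.7, "ax": 0, "ay": 0, "az": 0, "gripper": 1},
    {"x": 0, "y": 0, "z": 0, "ax": 0, "ay": 0, "az": 0, "gripper": 1},
    {"x": 0, "y": 0, "z": 0, "ax": 0, "ay": 0, "az": 0, "gripper": 1},
  ],
)

```text
clock: 9.9
position: [0.5734, -0.1613, 0.2222]
ee_rot: [0.98, 0.2, 0.0, 0.0]
ft_force: [-1.2, -0.1, 0.4]
grip_width: 0.547
grasp_force: 52.9
```

Request:
apply_moves(
  rows=[
    {"x": 0, "y": 0, "z": 0, "ax": 0, "ay": 0, "az": -2, "gripper": 1},
    {"x": 0, "y": 0, "z": 0, "ax": 0, "ay": 0, "az": -2, "gripper": 1},
    {"x": 0, "y": 0, "z": 0, "ax": 0, "ay": 0, "az": -2, "gripper": 1},
    {"x": 0, "y": 0, "z": 0, "ax": 0, "ay": 0, "az": 0, "gripper": 1},
  ],
)

```text
clock: 10.23
position: [0.5733, -0.1612, 0.2222]
ee_rot: [0.968, 0.252, -0.0, 0.0]
ft_force: [-0.1, 0.3, 1.9]
grip_width: 0.544
grasp_force: 53.0
```

```bash
python3 -c "
from h import *
delta((.5739,-.1615,.222),23)"
```

```text
t 10.23 p [ 0.5733 -0.1612  0.2222] yaw 29.2 tilt 0.0 q [ 0.72  0.35 -0.66  1.54  0.22  1.32 -1.02] F [-0.1  0.3  1.9] M [ 0.09 -0.01  0.09] grip 0.544 53.0
shift [0.4 0.6 0.2]
rv [-0.   0.   6.2]
```

Request:
apply_moves(
  rows=[
    {"x": 0, "y": 0, "z": 0, "ax": 0, "ay": 0, "az": -2, "gripper": 1},
    {"x": 0, "y": 0, "z": 0, "ax": 0, "ay": 0, "az": -2, "gripper": 1},
    {"x": 0, "y": 0, "z": 0, "ax": 0, "ay": 0, "az": -2, "gripper": 1},
    {"x": 0, "y": 0, "z": 0, "ax": 0, "ay": 0, "az": -2, "gripper": 1},
    {"x": 0, "y": 0, "z": 0, "ax": 0, "ay": 0, "az": 0, "gripper": 1},
  ],
)

```text
clock: 10.65
position: [0.5733, -0.1611, 0.2222]
ee_rot: [0.948, 0.318, 0.0, -0.0]
ft_force: [0.2, 1.0, 1.4]
grip_width: 0.548
grasp_force: 53.0
```

Request:
apply_moves(
  rows=[
    {"x": 0, "y": 0, "z": 0, "ax": 0, "ay": 0, "az": -2, "gripper": 1},
    {"x": 0, "y": 0, "z": 0, "ax": 0, "ay": 0, "az": -2, "gripper": 1},
    {"x": 0, "y": 0, "z": 0, "ax": 0, "ay": 0, "az": -2, "gripper": 1},
    {"x": 0, "y": 0, "z": 0, "ax": 0, "ay": 0, "az": -2, "gripper": 1},
    {"x": 0, "y": 0, "z": 0, "ax": 0, "ay": 0, "az": 0, "gripper": 1},
  ],
)

```text
clock: 11.07
position: [0.5733, -0.161, 0.2222]
ee_rot: [0.924, 0.383, 0.0, -0.0]
ft_force: [-0.0, 0.4, 2.2]
grip_width: 0.546
grasp_force: 53.0
```

Request:
apply_moves(
  rows=[
    {"x": 0, "y": 0, "z": 0, "ax": 0, "ay": 0, "az": -2, "gripper": 1},
    {"x": 0, "y": 0, "z": 0, "ax": 0, "ay": 0, "az": -2, "gripper": 1},
    {"x": 0, "y": 0, "z": 0, "ax": 0, "ay": 0, "az": -2, "gripper": 1},
    {"x": 0, "y": 0, "z": 0, "ax": 0, "ay": 0, "az": -2, "gripper": 1},
    {"x": 0, "y": 0, "z": 0, "ax": 0, "ay": 0, "az": 0, "gripper": 1},
  ],
)

```text
clock: 11.48
position: [0.5732, -0.161, 0.2222]
ee_rot: [0.895, 0.446, -0.0, -0.0]
ft_force: [-0.8, 0.9, 1.3]
grip_width: 0.547
grasp_force: 53.0
```

Request:
apply_moves(
  rows=[
    {"x": 0, "y": 0, "z": 0, "ax": 0, "ay": 0, "az": -2, "gripper": 1},
    {"x": 0, "y": 0, "z": 0, "ax": 0, "ay": 0, "az": -2, "gripper": 1},
    {"x": 0, "y": 0, "z": 0, "ax": 0, "ay": 0, "az": -2, "gripper": 1},
    {"x": 0, "y": 0, "z": 0, "ax": 0, "ay": 0, "az": -2, "gripper": 1},
    {"x": 0, "y": 0, "z": 0, "ax": 0, "ay": 0, "az": 0, "gripper": 1},
  ],
)

```text
clock: 11.9
position: [0.5733, -0.1609, 0.2221]
ee_rot: [0.862, 0.508, 0.0, -0.0]
ft_force: [-0.6, 1.0, 0.7]
grip_width: 0.545
grasp_force: 53.0
```

Request:
apply_moves(
  rows=[
    {"x": 0, "y": 0, "z": 0.3, "ax": 0, "ay": 0, "az": -2, "gripper": 1},
    {"x": 0, "y": 0, "z": 0, "ax": 0, "ay": 0, "az": -2, "gripper": 1},
    {"x": 0, "y": 0, "z": 0, "ax": 0, "ay": 0, "az": -2, "gripper": 1},
    {"x": 0, "y": 0, "z": 0, "ax": 0, "ay": 0, "az": -2, "gripper": 1},
    {"x": 0, "y": 0, "z": 0, "ax": 0, "ay": 0, "az": 0, "gripper": 1},
  ],
)

```text
clock: 12.32
position: [0.5732, -0.1611, 0.2217]
ee_rot: [0.824, 0.566, -0.0, -0.0]
ft_force: [0.0, 0.6, -1.3]
grip_width: 0.543
grasp_force: 52.8
```

Request:
apply_moves(
  rows=[
    {"x": 0, "y": 0, "z": 0.6, "ax": 0, "ay": 0, "az": 0, "gripper": 1},
    {"x": 0, "y": 0, "z": 0.4, "ax": 0, "ay": 0, "az": 0, "gripper": 1},
    {"x": 0, "y": 0, "z": 0, "ax": 0, "ay": 0, "az": 0, "gripper": 1},
  ],
)

```text
clock: 12.57
position: [0.5733, -0.1611, 0.2209]
ee_rot: [0.824, 0.566, -0.0, 0.0]
ft_force: [-0.5, 1.6, 1.4]
grip_width: 0.546
grasp_force: 53.1
```

Request:
apply_moves(
  rows=[
    {"x": 0, "y": 0, "z": 0, "ax": 0, "ay": 0, "az": -2, "gripper": 1},
    {"x": 0, "y": 0, "z": 0, "ax": 0, "ay": 0, "az": -2, "gripper": 1},
    {"x": 0, "y": 0, "z": 0, "ax": 0, "ay": 0, "az": 0, "gripper": 1},
  ],
)

```text
clock: 12.82
position: [0.5729, -0.1609, 0.2202]
ee_rot: [0.803, 0.596, -0.0, -0.001]
ft_force: [0.0, 1.2, -2.9]
grip_width: 0.546
grasp_force: 52.7
```

```bash
python3 - <<'E'
from h import *
delta((.5739,-.1615,.222),23)
a=cam("scene")
A=cv2.resize(a["bgr"][110:210,140:240],None,fx=5,fy=5,interpolation=cv2.INTER_CUBIC)
cv2.imwrite("pics/turn.png",A)
E
```

```text
t 12.82 p [ 0.5729 -0.1609  0.2202] yaw 73.1 tilt 0.07 q [ 0.81  0.38 -0.78  1.54  0.27  1.33 -0.29] F [ 0.   1.2 -2.9] M [0.39 0.   0.02] grip 0.546 52.7
shift [-0.3  1.1 -1.8]
rv [-0.1  0.  50.1]
```

View pics/turn.png

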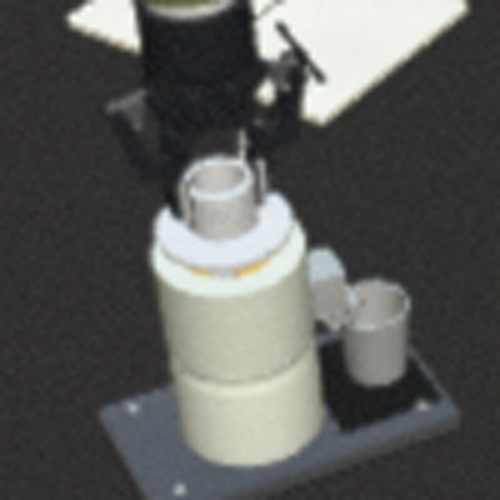

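The carrier is level at crop (222,225), and the tab has turned out of sight behind the finger. The force has vanished and it is sinking, so the start is being found. I'll follow it down.

Request:
apply_moves(
  rows=[
    {"x": 0, "y": 0, "z": 1, "ax": 0, "ay": 0, "az": 0, "gripper": 1},
    {"x": 0, "y": 0, "z": 1, "ax": 0, "ay": 0, "az": 0, "gripper": 1},
    {"x": 0, "y": 0, "z": 0, "ax": 0, "ay": 0, "az": 0, "gripper": 1},
  ],
)

```text
clock: 13.12
position: [0.5732, -0.161, 0.2186]
ee_rot: [0.804, 0.595, -0.0, -0.0]
ft_force: [-0.2, 1.5, -4.1]
grip_width: 0.546
grasp_force: 52.7
```

Request:
apply_moves(
  rows=[
    {"x": 0, "y": 0, "z": 1, "ax": 0, "ay": 0, "az": 0, "gripper": 1},
    {"x": 0, "y": 0, "z": 1, "ax": 0, "ay": 0, "az": 0, "gripper": 1},
    {"x": 0, "y": 0, "z": 0, "ax": 0, "ay": 0, "az": 0, "gripper": 1},
  ],
)

```text
clock: 13.37
position: [0.5733, -0.161, 0.2167]
ee_rot: [0.804, 0.595, 0.0, -0.0]
ft_force: [1.5, 2.2, -3.2]
grip_width: 0.544
grasp_force: 52.7
```

Request:
apply_moves(
  rows=[
    {"x": 0, "y": 0, "z": 1, "ax": 0, "ay": 0, "az": 0, "gripper": 1},
    {"x": 0, "y": 0, "z": 0, "ax": 0, "ay": 0, "az": 0, "gripper": 1},
  ],
)

```text
clock: 13.53
position: [0.5733, -0.161, 0.2158]
ee_rot: [0.804, 0.595, 0.0, 0.0]
ft_force: [0.3, 2.9, -3.0]
grip_width: 0.543
grasp_force: 52.7
```

Request:
apply_moves(
  rows=[
    {"x": 0.7, "y": -0.2, "z": 1, "ax": 0, "ay": 0, "az": 0, "gripper": 1},
    {"x": 0, "y": 0, "z": 1, "ax": 0, "ay": 0, "az": 0, "gripper": 1},
    {"x": 0, "y": 0, "z": 0, "ax": 0, "ay": 0, "az": 0, "gripper": 1},
  ],
)

```text
clock: 13.78
position: [0.5732, -0.1608, 0.2136]
ee_rot: [0.804, 0.595, -0.0, 0.0]
ft_force: [-0.3, 0.8, -3.4]
grip_width: 0.541
grasp_force: 52.7
```

Request:
apply_moves(
  rows=[
    {"x": 0, "y": 0, "z": 0.8, "ax": 0, "ay": 0, "az": 0, "gripper": 1},
    {"x": 0, "y": 0, "z": 0, "ax": 0, "ay": 0, "az": 0, "gripper": 1},
  ],
)

```text
clock: 13.95
position: [0.5733, -0.1607, 0.2133]
ee_rot: [0.804, 0.595, -0.0, 0.0]
ft_force: [-1.0, 0.3, -1.0]
grip_width: 0.55
grasp_force: 53.0
```

Request:
apply_moves(
  rows=[
    {"x": 0, "y": 0, "z": 0.8, "ax": 0, "ay": 0, "az": 0, "gripper": 1},
    {"x": 0, "y": 0, "z": 0, "ax": 0, "ay": 0, "az": 0, "gripper": 1},
    {"x": 0, "y": 0, "z": 0, "ax": 0, "ay": 0, "az": 0, "gripper": 1},
    {"x": 0, "y": 0, "z": 0, "ax": 0, "ay": 0, "az": 0, "gripper": 1},
  ],
)

```text
clock: 14.28
position: [0.5734, -0.1606, 0.2131]
ee_rot: [0.804, 0.595, -0.0, 0.0]
ft_force: [-1.4, 1.4, 5.9]
grip_width: 0.548
grasp_force: 53.5
```

```bash
python3 -c "
from h import *
delta((.5739,-.1615,.222),23)"
```

```text
t 14.28 p [ 0.5734 -0.1606  0.2131] yaw 73.0 tilt 0.05 q [ 0.81  0.38 -0.78  1.55  0.28  1.32 -0.3 ] F [-1.4  1.4  5.9] M [ 0.27  0.9  -0.06] grip 0.548 53.5
shift [-0.7  0.8 -8.9]
rv [ 0.1  0.  50. ]
```

The drop is 9 mm (underside about 163 mm), level and bottomed. I'll ease the push and screw forward, following the pitch (0.09 mm/deg).

Request:
apply_moves(
  rows=[
    {"x": 0, "y": -0.3, "z": -0.5, "ax": 0, "ay": 0, "az": 0, "gripper": 1},
    {"x": 0, "y": 0, "z": 0.2, "ax": 0, "ay": 0, "az": 3, "gripper": 1},
    {"x": 0, "y": 0, "z": 0.3, "ax": 0, "ay": 0, "az": 3, "gripper": 1},
    {"x": 0, "y": 0, "z": 0.3, "ax": 0, "ay": 0, "az": 3, "gripper": 1},
    {"x": 0, "y": 0, "z": 0, "ax": 0, "ay": 0, "az": 0, "gripper": 1},
  ],
)

```text
clock: 14.7
position: [0.5734, -0.1606, 0.2124]
ee_rot: [0.848, 0.529, 0.0, 0.001]
ft_force: [0.1, 0.7, 1.1]
grip_width: 0.546
grasp_force: 53.0
```

```bash
python3 -c "
from h import *
delta((.5739,-.1615,.222),23)"
```

```text
t 14.7 p [ 0.5734 -0.1606  0.2124] yaw 63.9 tilt 0.08 q [ 0.79  0.38 -0.75  1.55  0.26  1.31 -0.45] F [0.1 0.7 1.1] M [ 0.17 -0.08 -0.09] grip 0.546 53.0
shift [-0.6  0.9 -9.6]
rv [ 0.1 -0.  40.9]
```

Request:
apply_moves(
  rows=[
    {"x": 0, "y": 0, "z": 0.3, "ax": 0, "ay": 0, "az": 3, "gripper": 1},
    {"x": 0, "y": 0, "z": 0.3, "ax": 0, "ay": 0, "az": 3, "gripper": 1},
    {"x": 0, "y": 0, "z": 0.3, "ax": 0, "ay": 0, "az": 3, "gripper": 1},
    {"x": 0, "y": 0, "z": 0.2, "ax": 0, "ay": 0, "az": 3, "gripper": 1},
    {"x": 0, "y": 0, "z": 0, "ax": 0, "ay": 0, "az": 0, "gripper": 1},
  ],
)

```text
clock: 15.12
position: [0.5733, -0.1607, 0.2113]
ee_rot: [0.899, 0.438, 0.0, 0.001]
ft_force: [1.3, 0.2, 1.8]
grip_width: 0.548
grasp_force: 53.1
```

```bash
python3 -c "
from h import *
delta((.5739,-.1615,.222),23)"
```

```text
t 15.12 p [ 0.5733 -0.1607  0.2113] yaw 52.0 tilt 0.07 q [ 0.77  0.37 -0.72  1.56  0.25  1.31 -0.64] F [1.3 0.2 1.8] M [ 0.08 -0.08 -0.07] grip 0.548 53.1
shift [ -0.3   1.  -10.7]
rv [ 0.1 -0.  29. ]
```

Following the pitch exactly: 21° has lowered it 1.8 mm.

Request:
apply_moves(
  rows=[
    {"x": 0, "y": 0, "z": 0.3, "ax": 0, "ay": 0, "az": 3, "gripper": 1},
    {"x": 0, "y": 0, "z": 0.3, "ax": 0, "ay": 0, "az": 3, "gripper": 1},
    {"x": 0, "y": 0, "z": 0.2, "ax": 0, "ay": 0, "az": 3, "gripper": 1},
    {"x": 0, "y": 0, "z": 0.2, "ax": 0, "ay": 0, "az": 3, "gripper": 1},
    {"x": 0, "y": 0, "z": 0, "ax": 0, "ay": 0, "az": 0, "gripper": 1},
  ],
)

```text
clock: 15.53
position: [0.5732, -0.1606, 0.2102]
ee_rot: [0.939, 0.343, 0.0, 0.0]
ft_force: [1.3, -1.0, 1.5]
grip_width: 0.544
grasp_force: 53.1
```

Request:
apply_moves(
  rows=[
    {"x": 0, "y": 0, "z": 0.3, "ax": 0, "ay": 0, "az": 3, "gripper": 1},
    {"x": 0, "y": 0, "z": 0.3, "ax": 0, "ay": 0, "az": 3, "gripper": 1},
    {"x": 0, "y": 0, "z": 0.3, "ax": 0, "ay": 0, "az": 3, "gripper": 1},
    {"x": 0, "y": 0, "z": 0.2, "ax": 0, "ay": 0, "az": 3, "gripper": 1},
    {"x": 0, "y": 0, "z": 0, "ax": 0, "ay": 0, "az": 0, "gripper": 1},
  ],
)

```text
clock: 15.95
position: [0.5732, -0.1605, 0.2091]
ee_rot: [0.97, 0.243, 0.0, 0.0]
ft_force: [0.5, -1.0, 3.2]
grip_width: 0.547
grasp_force: 53.2
```

```bash
python3 -c "
from h import *
delta((.5739,-.1615,.222),23)"
```

```text
t 15.95 p [ 0.5732 -0.1605  0.2091] yaw 28.1 tilt 0.04 q [ 0.72  0.36 -0.65  1.56  0.22  1.3  -1.04] F [ 0.5 -1.   3.2] M [-0.05 -0.02 -0.02] grip 0.547 53.2
shift [  0.2   1.2 -12.9]
rv [ 0.  -0.   5.1]
```

Request:
apply_moves(
  rows=[
    {"x": 0, "y": 0, "z": 0.2, "ax": 0, "ay": 0, "az": 2, "gripper": 1},
    {"x": 0, "y": 0, "z": 0.2, "ax": 0, "ay": 0, "az": 2, "gripper": 1},
    {"x": 0, "y": 0, "z": 0.1, "ax": 0, "ay": 0, "az": 2, "gripper": 1},
    {"x": 0, "y": 0, "z": 0.1, "ax": 0, "ay": 0, "az": 2, "gripper": 1},
    {"x": 0, "y": 0, "z": 0, "ax": 0, "ay": 0, "az": 0, "gripper": 1},
  ],
)

```text
clock: 16.37
position: [0.5731, -0.1605, 0.2084]
ee_rot: [0.985, 0.175, 0.0, 0.0]
ft_force: [-0.1, -1.0, 3.1]
grip_width: 0.548
grasp_force: 53.2
```

```bash
python3 -c "
from h import *
delta((.5739,-.1615,.222),23)"
```

```text
t 16.37 p [ 0.5731 -0.1605  0.2084] yaw 20.2 tilt 0.03 q [ 0.7   0.35 -0.63  1.56  0.21  1.29 -1.17] F [-0.1 -1.   3.1] M [-0.07  0.17  0.01] grip 0.548 53.2
shift [  0.4   1.2 -13.6]
rv [ 0.  -0.  -2.8]
```

Request:
apply_moves(
  rows=[
    {"x": 0, "y": 0, "z": 0.2, "ax": 0, "ay": 0, "az": 2, "gripper": 1},
    {"x": 0, "y": 0, "z": 0.1, "ax": 0, "ay": 0, "az": 2, "gripper": 1},
    {"x": 0, "y": 0, "z": 0.1, "ax": 0, "ay": 0, "az": 2, "gripper": 1},
    {"x": 0, "y": 0, "z": 0, "ax": 0, "ay": 0, "az": 0, "gripper": 1},
  ],
)

```text
clock: 16.7
position: [0.5732, -0.1602, 0.2083]
ee_rot: [0.992, 0.124, 0.0, 0.0]
ft_force: [-1.2, -0.0, 5.5]
grip_width: 0.544
grasp_force: 53.4
```

```bash
python3 -c "
from h import *
delta((.5739,-.1615,.222),23)"
```

```text
t 16.7 p [ 0.5732 -0.1602  0.2083] yaw 14.2 tilt 0.03 q [ 0.69  0.35 -0.61  1.56  0.21  1.29 -1.28] F [-1.2 -0.   5.5] M [ 0.21  0.24 -0.06] grip 0.544 53.4
shift [  0.4   1.4 -13.7]
rv [ 0.  -0.  -8.8]
```

Request:
apply_moves(
  rows=[
    {"x": 0, "y": 0, "z": -0.3, "ax": 0, "ay": 0, "az": 2, "gripper": 1},
    {"x": 0, "y": 0, "z": 0, "ax": 0, "ay": 0, "az": 2, "gripper": 1},
    {"x": 0, "y": 0, "z": 0, "ax": 0, "ay": 0, "az": 0, "gripper": 1},
  ],
)

```text
clock: 16.95
position: [0.5731, -0.1602, 0.2083]
ee_rot: [0.996, 0.089, 0.0, 0.0]
ft_force: [-0.8, -0.1, 2.8]
grip_width: 0.545
grasp_force: 53.2
```

```bash
python3 -c "
from h import *
delta((.5739,-.1615,.222),23)"
```

```text
t 16.95 p [ 0.5731 -0.1602  0.2083] yaw 10.2 tilt 0.02 q [ 0.68  0.35 -0.6   1.57  0.2   1.29 -1.34] F [-0.8 -0.1  2.8] M [ 0.15  0.11 -0.08] grip 0.545 53.2
shift [  0.5   1.4 -13.7]
rv [  0.   -0.  -12.8]
```

Request:
apply_moves(
  rows=[
    {"x": 0, "y": 0, "z": 0, "ax": 0, "ay": 0, "az": 2, "gripper": 1},
    {"x": 0, "y": 0, "z": 0, "ax": 0, "ay": 0, "az": 2, "gripper": 1},
    {"x": 0, "y": 0, "z": 0, "ax": 0, "ay": 0, "az": 0, "gripper": 1},
  ],
)

```text
clock: 17.2
position: [0.5734, -0.1607, 0.2083]
ee_rot: [0.999, 0.054, 0.001, 0.0]
ft_force: [1.9, -3.3, 2.9]
grip_width: 0.549
grasp_force: 53.1
```

```bash
python3 - <<'E'
from h import *
delta((.5739,-.1615,.222),23)
a=cam("scene")
A=cv2.resize(a["bgr"][110:210,140:240],None,fx=5,fy=5,interpolation=cv2.INTER_CUBIC)
cv2.imwrite("pics/home.png",A)
E
```

```text
t 17.2 p [ 0.5734 -0.1607  0.2083] yaw 6.2 tilt 0.08 q [ 0.67  0.35 -0.59  1.57  0.2   1.29 -1.41] F [ 1.9 -3.3  2.9] M [-0.24 -0.39  0.42] grip 0.549 53.1
shift [  0.4   0.9 -13.7]
rv [  0.1  -0.1 -16.8]
```

View pics/home.png

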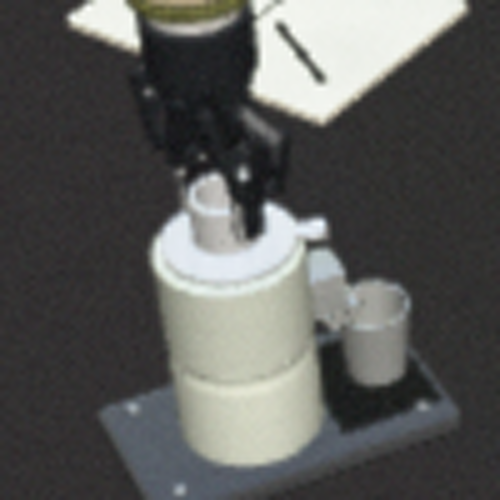

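The flange lies flat on the rim (crop 230,245), and the torque has risen to 0.42 N m at 67° forward: it is home. I'll open and withdraw straight up.

Request:
apply_moves(
  rows=[
    {"x": 0, "y": 0, "z": -0.4, "ax": 0, "ay": 0, "az": 0, "gripper": 1},
    {"x": 0, "y": 0, "z": 0, "ax": 0, "ay": 0, "az": 0, "gripper": 0},
    {"x": 0, "y": 0, "z": 0, "ax": 0, "ay": 0, "az": 0, "gripper": 0},
    {"x": 0, "y": 0, "z": 0, "ax": 0, "ay": 0, "az": 0, "gripper": 0},
    {"x": 0, "y": 0, "z": 0, "ax": 0, "ay": 0, "az": 0, "gripper": 0},
  ],
)

```text
clock: 17.67
position: [0.5729, -0.16, 0.2084]
ee_rot: [0.999, 0.053, -0.0, -0.0]
ft_force: [-0.1, -0.1, 0.0]
grip_width: 0.997
grasp_force: 0.0
```

Request:
apply_moves(
  rows=[
    {"x": 0, "y": 0, "z": 0, "ax": 0, "ay": 0, "az": 0, "gripper": 0},
    {"x": 0, "y": 0, "z": -10, "ax": 0, "ay": 0, "az": 0, "gripper": 0},
    {"x": 0, "y": 0, "z": -20, "ax": 0, "ay": 0, "az": 0, "gripper": 0},
    {"x": 0, "y": 0, "z": -25, "ax": 0, "ay": 0, "az": 0, "gripper": 0},
    {"x": 0, "y": 0, "z": -25, "ax": 0, "ay": 0, "az": 0, "gripper": 0},
  ],
)

```text
clock: 18.08
position: [0.5727, -0.1602, 0.29]
ee_rot: [0.999, 0.053, -0.0, -0.0]
ft_force: [0.9, 1.1, -0.4]
grip_width: 1.0
grasp_force: 0.0
```

Request:
apply_moves(
  rows=[
    {"x": 0, "y": 0, "z": -15, "ax": 0, "ay": 0, "az": 0, "gripper": 0},
    {"x": 0, "y": 0, "z": 0, "ax": 0, "ay": 0, "az": 0, "gripper": 0},
    {"x": 0, "y": 0, "z": 0, "ax": 0, "ay": 0, "az": 0, "gripper": 0},
  ],
)

```text
clock: 18.33
position: [0.5734, -0.1602, 0.3048]
ee_rot: [0.999, 0.053, 0.001, 0.0]
ft_force: [0.5, -0.1, -0.7]
grip_width: 0.999
grasp_force: 0.0
```

```bash
python3 - <<'E'
from h import *
delta((.5739,-.1615,.222),23)
a=cam("scene")
br=lambda t:(lambda im,h:(im.min(2)>t))
A=cv2.resize(a["bgr"][90:210,140:260],None,fx=5,fy=5,interpolation=cv2.INTER_CUBIC)
cv2.imwrite("pics/end.png",A)
E
```

```text
t 18.33 p [ 0.5734 -0.1602  0.3048] yaw 6.1 tilt 0.12 q [ 0.67  0.3  -0.6   1.42  0.17  1.47 -1.39] F [ 0.5 -0.1 -0.7] M [ 0.01 -0.05  0.02] grip 0.999 0.0
shift [ 0.2  1.2 82.8]
rv [  0.1  -0.1 -16.9]
```

View pics/end.png

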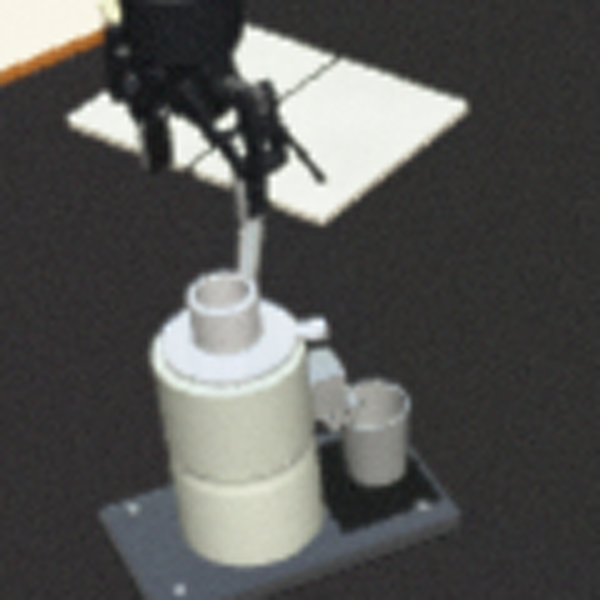

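The carrier is seated flat on the rim (crop 230,345), the gripper is clear and the cup is in place. The bar at crop (250,250) is the spoon on the table behind. Handing in.

```bash
python3 -c "
from workcell import *
print(hand_in())"
```

```text
the job is handed in; nothing more can be done
None
```

The carrier is refitted: the thread start dropped in after about 50° of backward turn, and I screwed it forward 67° until the flange was home and stiff (0.42 N m). I then let go and handed the job in at about 18 s; no verdict came back.

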